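# Turn the bearing block on the marking jig and hold the spring shutter open at the mark

## Robot

A 6-joint arm with a two-finger parallel gripper is mounted at the origin on the work surface. World frame = base frame: x ahead of the robot, y to its left, z up, the work surface at z = 0. Lengths are in m, angles in rad, forces in N, time in s.
With the tool pointing down it reaches from about 0.275 to 0.75 m from the base axis. Payload 10.2 kg.
Tool frame: the origin (TCP) lies at the centre of the arm's flange, where the gripper is bolted on; the fingertips stand 173 mm ahead of it and the grasp point (between the pads) lies 155 mm ahead of it; z points along the fingers, y is the line along which they close (so a half turn about z gives the same grasp; the last joint's range is limited). The gripper opens to 85 mm and grips with 20 to 120 N. Pads are 22 mm wide; open, the fingers measure 114 mm over their backs; the gripper's body (76 mm by 85 mm) begins 54 mm behind the grasp point. The pads swing forward as they close: fully open they stand 13 mm farther back than shut.
Start: joints at [-0.223, 0.313, 1.498, -0, 1.331, -0.223], TCP at [0.525, -0, 0.405] pointing down, gripper open.
Joint ranges: [-2.94, 2.94], [-0.97, 2.17], [0.19, 2.56], [-1.23, 4.37], [0.02, 3.11], [-2.88, 2.88]. Speed limits (rad/s): [2.39, 2.39, 3.01, 3.14, 3.14, 3.14].

## Interface

Orientations are given as a rotation vector (axis times angle).
In Python, from plant import bot gives the robot as it stands.
- The arm moves only by the shell command python3 -m creep 'ROWS' [FORCE]. ROWS is JSON, a list of rows, each an object of numbers: "dx", "dy", "dz": the shift along the world's x, y, z in mm; "wx", "wy", "wz": the turn, a rotation vector about the world's x, y, z in degrees; "jaw": the gripper's target within -1 to 1 (shut at 1, half-way at 0, fully open at -1). A call has 1 to 8 rows; each row shifts and turns the commanded pose from where the row before left it; what a row does not reach is not made up. A row lasts 1/12 s, in which the tool goes at most 41.7 mm and 7.16 degrees, less where a joint would pass 70% of its speed; a pose out of reach is approached as far as the arm can. A call with a gripper value outside its range is refused whole. The fingers move at their own pace and stop on an object; FORCE is the grip in N (left out, the last holds). Time passes only in rows, so rows that do not move let the fingers close. It gives the time, the measured TCP pose, the force, the opening and the grip force at its end, in the units of the state.
- bot.get_obs(): the state, without advancing time (a new reading comes with each control period).
- bot.read_camera(name): name is "scene" or "side" or "wrist"; returns a dict with "color" (384x512x3 uint8, red, green, blue), "intrinsics" (3x3 intrinsics, pixels), "R" (3x3) and "t" (3): a world point X has camera coordinates R X + t. Camera axes: x right, y down, z forward; pixel columns grow to the right and rows downward; lengths in m; the calibration is good to about 2 mm. The wrist camera is an equidistant fisheye: a pixel r from the principal point sees the ray r / f radians off the axis. A picture is of the moment at which its call begins. There is no depth.
- bot.close_job(): hands the job in; it is judged then, once.
Trained networks look in the newest picture that a camera, given by its name, has taken for a name from the list of things; names that differ only in an ending like _2 or _b are one class to them, and where a whole thing is asked for, a point or a joint stands for the part that bears it (a point fixed in the world has none). Each returns a list of dicts, best first, with "score" (0 to 1); they miss things now and then, are a little off and sometimes report something else, mostly with a low value. They report only what shows in the picture. A call takes as long as a camera call. They do not tell look-alikes from the thing itself.
- bot.spot_in(camera, target): "xyz" ([x, y, z] in m, in world coordinates, good to about 4 mm: the middle of the surface that is visible of it).
- bot.regions_of(camera, target): "mask" (384x512 bool, what is visible of it).
- bot.landmark_of(camera, target): "xyz" ([x, y, z] in m, in world coordinates, good to about 4 mm: a listed point, or the origin of a listed thing).
The state is a dict: "clock": time; "qpos": joint angles; "qd": joint speeds; "joint_efforts": joint torques, N m; "eef_pos": TCP position; "tool_rot": TCP orientation; "contact_force": force on the tool from outside, world axes, zero at the start; "torque": the same for the moment, N m; "grip_width": finger opening in m; "gripper_force": force on a finger pad.
Only numpy, scipy, OpenCV 4.12 (cv2) and the standard library are available. Lean on these libraries where they do the work, as an engineer would, in place of code of your own. Each camera call takes 0.05 s, during which the arm holds its last target. There are 200 camera calls.

## Task

The bearing block on the drilled jig plate has had its tally edge laser-marked; the blue edge comes next. With the shutter slide still home, turn the block so that its blue face sits flat against the upright steel stop bracket, centred on the bracket's yellow line, and let go of it; then pull the spring-return shutter slide out by its black knob until its pointer lines up with the red mark, and keep it there: the program finishes while the gripper is still holding the slide at the mark, since the spring would pull it back. Leave the tape roll, the screwdriver and the brass spacer alone.

Things in the scene. Friction and masses are not known exactly. Their poses are not given: they have to be found in the camera images.
- jig: Drilled aluminium plate, 200 (x) by 160 (y) by 12 mm thick, fixed to the bench. Origin: centre of its underside. A bent steel bracket stands near its +x edge: upright leg 100 mm wide (y), 4 mm thick, its top 30 mm above the plate, its flat face looking to -x of the jig; a yellow line marks the middle of its width.
- stop (a point): Middle of the bracket's flat face, at its foot on the plate's top, 12 mm above the bench; axes as the jig's. The face is the plane x = 0 here, the bracket lying on +x.
- block: Loose aluminium block, 46 x 46 mm, 36 mm high, 0.15 to 0.25 kg, on the jig plate before the bracket; origin: centre of its underside, z up. Its +x face is blue, with a blue stripe on the top along it; dark engraved tally along the -y edge of the top; round dark bore mid-top. At the start the blue face is turned 45 to 140 degrees to the left (counter-clockwise from above) of facing the bracket.
- block_blue (a point): Middle of the lower edge of the block's blue face, 23 mm along the block's +x from its origin; axes as the block's.
- shutter: Beam shutter fixed to the bench: grey bed 250 (x) by 90 (y) by 24 mm high with a red cover over its far (+x) 75 mm, cover top 64 mm above the bench, cover's near face at x = +50 mm. Origin: centre of its underside. A white scale with black ticks (10 mm apart) runs along the bed's +y side.
- slide: Steel slide with an upright round black knob, 22 mm diameter, 36 to 81 mm above the bench, foot flange 30 mm wide, 5 mm high. Origin: on the knob's axis at its foot, 36 mm above the bench; axes as the shutter's. At home it is at x = -25 mm, y = 0 of the shutter. It slides to -x of the shutter, up to 75 mm, against a spring: 4 N at home plus 1.2 N per 10 mm; let go, it springs home.
- knob_top (a point): Centre of the knob's top, 45 mm above the slide's origin.
- pointer (a point): Tip of the slim black pointer on the slide: 45 mm to +x and 27 mm to +y of the slide's origin. It moves with the slide.
- mark: Red mark upright on the scale beside the slide, 4 (x) by 14 (y) by 12 mm high; origin: centre of its foot, axes as the shutter's. At the start it is 26 to 48 mm to -x of the pointer; the slide is at the mark when pointer and mark have the same x in the shutter's frame. It does not hinder the slide or fingers.
- tape: Bystander: orange tape roll, 80 mm across, 24 mm high, flat on the bench; origin at the centre of its underside.
- driver: Bystander: screwdriver, 150 mm long, lying on the bench.
- spacer: Bystander: stepped brass spacer, 44 mm across its foot, 34 mm high; origin at the centre of its underside.
Mind the look-alikes: they are no part of the job. There is more than one size of the block; the job needs the middle-sized.

How it is judged:
On the way, in this order (a step that is already met when the one before it is completed fails the run):
1. with the slide at home, the block stands on the plate with its blue face flat against the bracket, centred, and let go (x of block_blue in the frame of stop between -0.003 and 0.003 m and y of block_blue in the frame of stop between -0.014 and 0.014 m and z of block_blue in the frame of stop between -0.003 and 0.003 m and angle between the x axis of block and the x axis of jig, either way round below 0.06 rad and angle between block's own z axis and vertical below 0.05 rad and linear speed of block below 0.02 m/s and contact force between the fingers and block below 0.3 N and x of slide in the frame of shutter between -0.029 and -0.021 m), for 0.2 s.
2. the slide is pulled out to the red mark and kept there by the fingers, the block still in place (x of block_blue in the frame of stop between -0.003 and 0.003 m and y of block_blue in the frame of stop between -0.014 and 0.014 m and z of block_blue in the frame of stop between -0.003 and 0.003 m and angle between the x axis of block and the x axis of jig, either way round below 0.06 rad and angle between block's own z axis and vertical below 0.05 rad and linear speed of block below 0.02 m/s and contact force between the fingers and block below 0.3 N and x of pointer in the frame of mark between -0.0035 and 0.0035 m and contact force between the fingers and slide above 3 N and linear speed of slide below 0.01 m/s), for 0.2 s.
At the end, for the whole second after the job is handed in: Ends holding: pointer within 3.5 mm of the red mark, at rest, fingers bearing on the slide with over 3 N; block untouched on the plate, blue face within 3 mm of the bracket's face, within 0.06 rad of square and 14 mm of centred on the yellow line (all of step 2); the arm keeps its last pose, push and grip.
It fails at once if the tape roll is moved more than 15 mm (distance of tape from where it was at the start of the episode above 0.015 m).
It fails at once if the screwdriver is moved more than 15 mm (distance of driver from where it was at the start of the episode above 0.015 m).
It fails at once if the brass spacer is moved more than 15 mm (distance of spacer from where it was at the start of the episode above 0.015 m).
It also fails if it takes over 51 s, if anything falls off the work surface, if the arm or the gripper's body presses on something with over 40 N, if the wrist force passes 120 N, or if a joint passes its speed limit or range.

## Working session

There is one attempt and no reset: what is moved stays moved. The work goes in short steps, Python scripts to look and compute and a shell command to move; the robot and the scene stay as the last step left them, time stands still between calls to the robot, and variables do not carry over. Pictures are saved under pics/ and viewed, at most 10 in all, crops included, and the job is handed in when it is done.

```bash
mkdir -p pics
cat > h.py <<'E'
import numpy as np,cv2
from plant import bot
def snap(c,f):
    o=bot.read_camera(c); cv2.imwrite('pics/'+f,o['color'][:,:,::-1]); return o
def ray(o,u,v,z):
    K=np.array(o['intrinsics']);R=np.array(o['R']);t=np.array(o['t'])
    d=R.T@np.linalg.inv(K)@[u,v,1];c=-R.T@t
    return c+d*(z-c[2])/d[2]
def wray(o,u,v,z):
    K=np.array(o['intrinsics']);R=np.array(o['R']);t=np.array(o['t'])
    x=(u-K[0,2])/K[0,0];y=(v-K[1,2])/K[1,1];r=np.hypot(x,y)+1e-12
    d=R.T@np.array([x/r*np.sin(r),y/r*np.sin(r),np.cos(r)]);c=-R.T@t
    return c+d*(z-c[2])/d[2]
def proj(o,X,fish=False):
    K=np.array(o['intrinsics']);p=np.array(o['R'])@X+np.array(o['t'])
    if fish:
        r=np.hypot(p[0],p[1])+1e-12;th=np.arctan2(r,p[2]);x,y=p[0]/r*th,p[1]/r*th
    else: x,y=p[0]/p[2],p[1]/p[2]
    return K[0,0]*x+K[0,2],K[1,1]*y+K[1,2]
E
python3 - <<'E'
from h import *
np.set_printoptions(precision=4,suppress=True)
o={c:snap(c,c+'0.png') for c in('scene','side','wrist')}
a=np.hstack([cv2.imread('pics/scene0.png'),cv2.imread('pics/side0.png')])
for n in['block','block_blue','stop','jig','shutter','slide','knob_top','pointer','mark','tape','driver','spacer']:
  for c in('scene','side','wrist'):
    print(n,c,[(round(d['score'],2),np.round(d['xyz'],3).tolist()) for d in bot.landmark_of(c,n)[:3]])
print(bot.get_obs()['clock'],bot.get_obs()['tool_rot'])
E
```

```text
block scene [(0.78, [0.52, 0.165, 0.011]), (0.73, [0.581, 0.303, -0.001]), (0.71, [0.359, 0.164, 0.002])]
block side [(0.75, [0.525, 0.171, 0.015]), (0.6, [0.579, 0.303, 0.0]), (0.59, [0.359, 0.164, 0.003])]
block wrist [(0.84, [0.523, 0.167, 0.015]), (0.63, [0.359, 0.163, 0.001]), (0.29, [0.532, -0.192, 0.036])]
block_blue scene [(0.93, [0.386, 0.176, 0.002]), (0.67, [0.587, 0.318, 0.004]), (0.66, [0.529, 0.192, 0.012])]
block_blue side [(0.98, [0.383, 0.178, -0.002]), (0.89, [0.529, 0.189, 0.012]), (0.51, [0.589, 0.312, -0.0])]
block_blue wrist [(0.8, [0.383, 0.179, -0.001]), (0.57, [0.525, 0.19, 0.011])]
stop scene [(0.69, [0.608, 0.165, 0.015])]
stop side [(0.88, [0.6, 0.162, 0.012])]
stop wrist [(0.89, [0.602, 0.161, 0.006])]
jig scene [(0.96, [0.541, 0.152, 0.0])]
jig side [(0.72, [0.54, 0.154, 0.003])]
jig wrist [(0.67, [0.545, 0.153, -0.003])]
shutter scene [(0.84, [0.559, -0.201, -0.002])]
shutter side [(0.97, [0.555, -0.194, 0.001]), (0.47, [0.544, 0.154, 0.003])]
shutter wrist [(0.63, [0.562, -0.196, 0.0])]
slide scene [(0.58, [0.536, -0.192, 0.039]), (0.38, [0.541, 0.152,
[... 277 characters left out ...]
er scene []
pointer side [(0.58, [0.585, -0.177, 0.039])]
pointer wrist [(0.68, [0.58, -0.176, 0.036])]
mark scene [(0.42, [0.546, -0.163, 0.019])]
mark side []
mark wrist [(0.63, [0.545, -0.164, 0.026]), (0.17, [0.603, 0.162, 0.01])]
tape scene [(0.72, [0.559, -0.405, -0.001])]
tape side [(0.95, [0.558, -0.402, -0.001]), (0.21, [0.535, -0.196, 0.035])]
tape wrist []
driver scene [(0.92, [0.784, 0.019, -0.002])]
driver side [(0.58, [0.546, 0.155, 0.002]), (0.55, [0.78, 0.018, 0.002])]
driver wrist [(0.96, [0.778, 0.017, -0.001])]
spacer scene [(0.54, [0.552, 0.381, -0.005])]
spacer side [(0.42, [0.555, 0.385, -0.002])]
spacer wrist [(0.48, [0.543, -0.162, 0.027])]
1.95 [2.2215 2.2214 0.    ]
```

View pics/scene0.png

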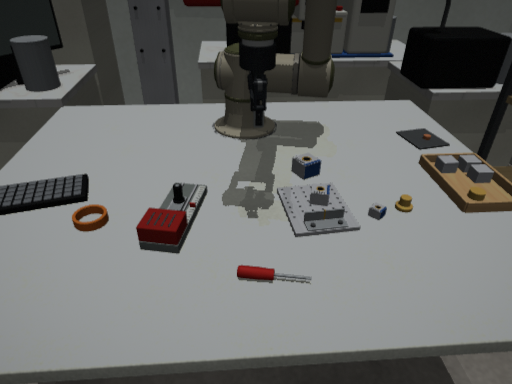

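View pics/wrist0.png

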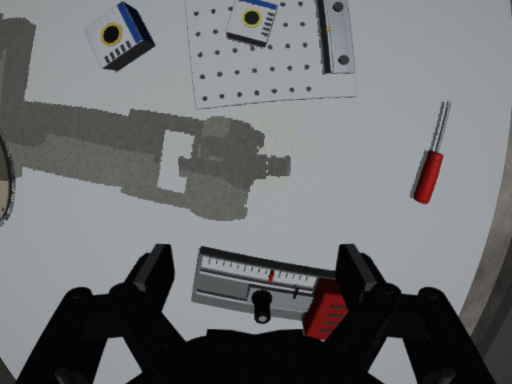

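The scene picture shows the jig block at (320,197), with the big look-alike at (306,166) and the small one at (377,211). The shutter is at (175,212) and the bracket at (323,213). The wrist picture shows the block at (252,18) with its blue stripe towards world +y, and the red mark at (271,277). I'm moving in for a closer look.

```bash
python3 -m creep '[{"dy":30,"dz":-20,"jaw":-1},{"dy":30,"dz":-20},{"dy":30,"dz":-20},{"dy":0}]'
python3 - <<'E'
from h import *
o=snap('wrist','w1.png')
np.set_printoptions(precision=4,suppress=True)
print(o['intrinsics'],o['R'],-np.array(o['R']).T@o['t'])
for n in['block','block_blue','stop','jig']:
  print(n,[(round(d['score'],2),np.round(d['xyz'],4).tolist()) for d in bot.landmark_of('wrist',n)[:3]])
E
```

```text
[[297.3186   0.     254.572 ]
 [  0.     297.3186 189.7183]
 [  0.       0.       1.    ]] [[ 1.      0.0008  0.0001]
 [ 0.0007 -0.9497  0.3133]
 [ 0.0003 -0.3133 -0.9497]] [0.5238 0.08   0.3736]
block [(0.96, [0.3595, 0.1643, -0.0018]), (0.77, [0.5219, 0.1651, 0.0136])]
block_blue [(0.8, [0.3839, 0.179, 0.0006]), (0.68, [0.5256, 0.1902, 0.0085])]
stop [(0.71, [0.5816, -0.1785, 0.0358]), (0.69, [0.6049, 0.1608, 0.01])]
jig [(0.72, [0.5475, 0.1514, -0.0016])]invalid input
```

View pics/w1.png

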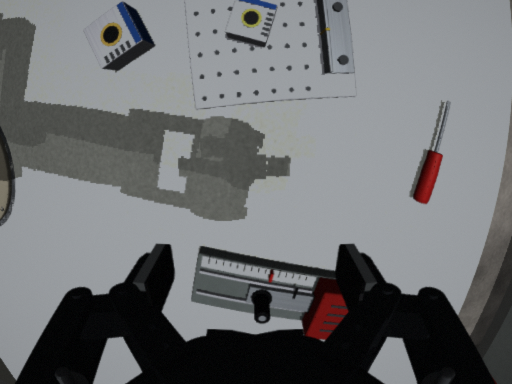

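The picture is unchanged because the rows were refused. I'll retry with every key in each row.

```bash
python3 -m creep '[{"dx":0,"dy":30,"dz":-20,"wx":0,"wy":0,"wz":0,"jaw":-1},{"dx":0,"dy":30,"dz":-20,"wx":0,"wy":0,"wz":0,"jaw":-1},{"dx":0,"dy":30,"dz":-20,"wx":0,"wy":0,"wz":0,"jaw":-1},{"dx":0,"dy":0,"dz":0,"wx":0,"wy":0,"wz":0,"jaw":-1}]'
python3 - <<'E'
from h import *
o=snap('wrist','w2.png')
np.set_printoptions(precision=4,suppress=True)
print(bot.get_obs()['eef_pos'],-np.array(o['R']).T@o['t'])
for n in['block','block_blue','stop','jig']:
  print(n,[(round(d['score'],2),np.round(d['xyz'],4).tolist()) for d in bot.landmark_of('wrist',n)[:3]])
m=cv2.imread('pics/w2.png')
cv2.imwrite('pics/w2b.png',cv2.resize(m[:170,130:400],None,fx=2.9,fy=2.9,interpolation=cv2.INTER_CUBIC))
E
```

```text
clock: 2.53
eef_pos: [0.5239, 0.0937, 0.3411]
tool_rot: [-2.214, -2.221, 0.005]
contact_force: [-0.1, 0.4, -1.4]
grip_width: 0.0858
gripper_force: 0.0
[0.5245 0.0919 0.3429] [0.5223 0.1737 0.3101]
block [(0.86, [0.5213, 0.1684, 0.014]), (0.84, [0.3579, 0.1624, 0.0043])]
block_blue [(0.9, [0.5249, 0.1903, 0.0115]), (0.82, [0.3836, 0.18, -0.0017])]
stop [(0.91, [0.603, 0.1612, 0.0068])]
jig [(0.96, [0.544, 0.1532, -0.0035])]
```

View pics/w2b.png

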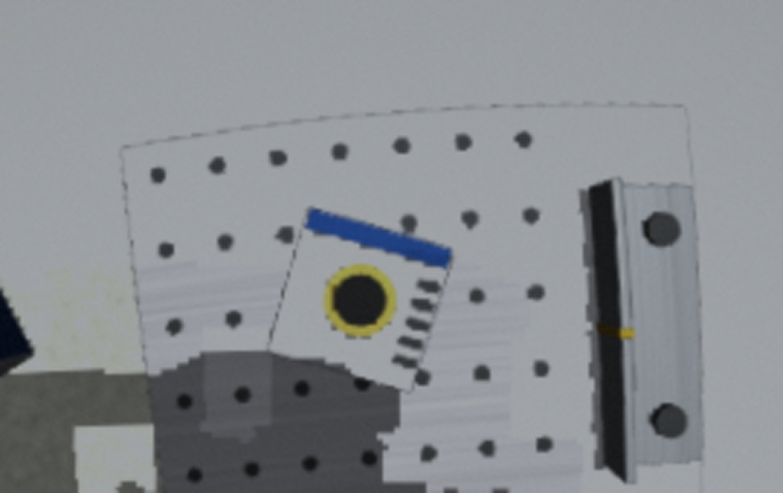

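The block's top corners in the crop are (308,208), (452,250), (410,390) and (268,350), with the blue side pointing up and the tally on the right. The bracket's top front edge runs (614,180)–(629,482), with the yellow line at (618,333).

Run:
```python
from h import *
np.set_printoptions(precision=4,suppress=True)
o=bot.read_camera('wrist')
f=lambda u,v,z:wray(o,130+u/2.9-.35,v/2.9-.35,z)[:2]
B=[f(*p,.048) for p in((308,208),(452,253),(410,390),(268,350))]
print('block',B,'c',np.mean(B,0),[np.linalg.norm(B[i]-B[i-1]) for i in range(4)])
a=lambda d:np.degrees(np.arctan2(d[1],d[0]))
print('yaw from stripe/tally',a(B[0]-B[1])-90,a(B[0]-B[3]),a(B[1]-B[2]))
P=[f(*p,.012) for p in((121,147),(686,105))];print('plate',P,a(P[1]-P[0]),np.linalg.norm(P[1]-P[0]))
S=[f(*p,.042) for p in((614,180),(629,482))];print('brk top',S,a(S[0]-S[1])-90,np.linalg.norm(S[1]-S[0]))
S=[f(*p,.012) for p in((582,190),(600,465))];print('brk foot',S,a(S[0]-S[1])-90)
print('yellow top',f(620,332,.042),'yellow foot',f(600,329,.012))
H=[f(*p,.012) for p in((158,175),(523,140),(194,475),(544,444))];print('holes',a(H[1]-H[0]),a(H[3]-H[2]),a(H[0]-H[2])-90,a(H[1]-H[3])-90)
```

```text
block [array([0.5083, 0.1904]), array([0.5519, 0.1767]), array([0.5395, 0.1338]), array([0.4956, 0.1466])] c [0.5238 0.1619] [np.float64(0.04565752448109573), np.float64(0.045801619932148784), np.float64(0.04460293095979131), np.float64(0.04569076617047483)]
yaw from stripe/tally 72.51283014842139 73.86893110244928 73.74299799307006
plate [array([0.4402, 0.2186]), array([0.6408, 0.2377])] 5.455078695610003 0.20157537178270704
brk top [array([0.6045, 0.203 ]), array([0.6142, 0.1036])] 5.563796070562233 0.09993599836782138
brk foot [array([0.6016, 0.2022]), array([0.6122, 0.1026])] 6.098421601077817
yellow top [0.6078 0.1536] yellow foot [0.6094 0.1526]
holes 5.283833327108145 5.187212324410932 5.1576915741225235 5.334591131306482
```

Run:
```python
from h import *
np.set_printoptions(precision=4,suppress=True)
o=bot.read_camera('wrist')
im=o['color'];w2=cv2.imread('pics/w2.png')[:,:,::-1]
g=lambda x:np.float32(cv2.cvtColor(np.ascontiguousarray(x[:170,130:400]),cv2.COLOR_RGB2GRAY))
print('shift',cv2.phaseCorrelate(g(w2),g(im)),bot.get_obs()['eef_pos'],bot.get_obs()['tool_rot'],-o['R'].T@o['t'],o['R'])
f=lambda u,v,z:wray(o,u,v,z)[:2]
hsv=cv2.cvtColor(im,cv2.COLOR_RGB2HSV)
y=cv2.inRange(hsv,(20,120,80),(35,255,255))
n,l,s,c=cv2.connectedComponentsWithStats(y)
for i in range(1,n):
  if s[i,4]>3:print(s[i],c[i],f(*c[i],.048),f(*c[i],.042))
for cam in('scene','side'):
  q=bot.read_camera(cam)
  h2=cv2.cvtColor(q['color'],cv2.COLOR_RGB2HSV);y=cv2.inRange(h2,(20,120,80),(35,255,255))
  n,l,s,c=cv2.connectedComponentsWithStats(y)
  for i in range(1,n):
    p=ray(q,*c[i],.048)
    if abs(p[0]-.55)<.08 and abs(p[1]-.16)<.05:print(cam,s[i],c[i],p,ray(q,*c[i],.042))
for k in range(3):
  bot.read_camera('wrist');print([(n,[np.round(d['xyz'],4).tolist() for d in bot.landmark_of('wrist',n)[:2]]) for n in('stop','jig','block')])
```

```text
shift ((-4.363245306095223, -5.506414565972719), 0.6527643918009942) [0.5252 0.0892 0.3454] [2.2221 2.2193 0.0013] [0.5242 0.1691 0.3144] [[ 1.     -0.0004  0.0017]
 [-0.001  -0.9496  0.3135]
 [ 0.0015 -0.3135 -0.9496]]
[238  86  23  23 173] [249.1618  97.3064] [0.5199 0.167 ] [0.5198 0.1669]
[ 75  98  22  28 168] [ 86.3274 111.3036] [0.3583 0.1629] [0.3546 0.1628]
[338 107   5   3  15] [340. 108.] [0.6024 0.1594] [0.6041 0.1592]
scene [317 188   1   2   2] [317.  188.5] [0.5257 0.1584 0.048 ] [0.5165 0.161  0.042 ]
scene [323 188   1   1   1] [323. 188.] [0.5243 0.1743 0.048 ] [0.5152 0.1771 0.042 ]
scene [319 190   1   1   1] [319. 190.] [0.5329 0.162  0.048 ] [0.5239 0.1646 0.042 ]
side [221 155   1   1   1] [221. 155.] [0.5982 0.1517 0.048 ] [0.6016 0.1566 0.042 ]
side [195 163   1   1   1] [195. 163.] [0.5216 0.1747 0.048 ] [0.5245 0.1799 0.042 ]
side [193 164   7   4  11] [195.8182 165.9091] [0.5166 0.1638 0.048 ] [0.5195 0.1689 0.042 ]
[('stop', [[0.6023, 0.1607, 0.0109]]), ('jig', [[0.5442, 0.1516, 0.0016], [0.5199, 0.1678, 0.0126]]), ('block', [[0.3592, 0.1625, 0.0038], [0.5209, 0.1678, 0.0132]])]
[('stop', [[0.599, 0.1589, 0.0111]]), ('jig', [[0.5395, 0.1539, 0.0005]]), ('block', [[0.5193, 0.1691, 0.0156], [0.3609, 0.1637, 0.0041]])]
[('stop', [[0.6014, 0.1613, 0.0105]]), ('jig', [[0.5443, 0.1511, -0.0013]]), ('block', [[0.519, 0.169, 0.014], [0.3633, 0.1629, 0.0044]])]
```

The calibrated pose has now settled. The block centre is at (0.520, 0.1675), yaw 73.5°. The stop is at (0.603, 0.160), yaw 5.35°. I'll go over the block and down.

```bash
python3 -m creep '[{"dx":-1,"dy":20,"dz":-20,"wx":0,"wy":0,"wz":-5.5,"jaw":-1},{"dx":-2,"dy":29,"dz":-26,"wx":0,"wy":0,"wz":-5.5,"jaw":-1},{"dx":-2,"dy":29,"dz":-30,"wx":0,"wy":0,"wz":-5.5,"jaw":-1},{"dx":0,"dy":0,"dz":-26,"wx":0,"wy":0,"wz":0,"jaw":-1},{"dx":0,"dy":0,"dz":-20,"wx":0,"wy":0,"wz":0,"jaw":-1},{"dx":0,"dy":0,"dz":-20,"wx":0,"wy":0,"wz":0,"jaw":-1},{"dx":0,"dy":0,"dz":-14,"wx":0,"wy":0,"wz":0,"jaw":-1},{"dx":0,"dy":0,"dz":0,"wx":0,"wy":0,"wz":0,"jaw":-1}]'
python3 - <<'E'
from h import *
for i in range(6):bot.read_camera('side')
o=snap('wrist','w3.png');s=bot.get_obs();print(s['clock'],s['eef_pos'],s['tool_rot'],s['contact_force'])
E
```

```text
clock: 4.25
eef_pos: [0.5193, 0.1679, 0.1861]
tool_rot: [-2.515, -1.878, 0.007]
contact_force: [-0.4, 0.3, -0.4]
grip_width: 0.0851
gripper_force: 0.0
4.6 [0.52021146 0.1679384  0.18971218] [2.51652583e+00 1.87917041e+00 2.22039869e-03] [-0.41329392  0.33440287  0.4243307 ]
```

View pics/w3.png

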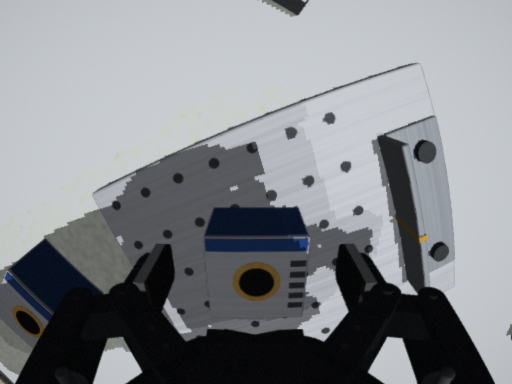

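The block sits square between the open fingers, with its bore at (257,281) and the blue stripe facing away. I'm closing on it.

```bash
python3 -m creep '[{"dx":0,"dy":0,"dz":0,"wx":0,"wy":0,"wz":0,"jaw":1},{"dx":0,"dy":0,"dz":0,"wx":0,"wy":0,"wz":0,"jaw":1},{"dx":0,"dy":0,"dz":0,"wx":0,"wy":0,"wz":0,"jaw":1},{"dx":0,"dy":0,"dz":0,"wx":0,"wy":0,"wz":0,"jaw":1},{"dx":0,"dy":0,"dz":0,"wx":0,"wy":0,"wz":0,"jaw":1},{"dx":0,"dy":0,"dz":0,"wx":0,"wy":0,"wz":0,"jaw":1},{"dx":0,"dy":0,"dz":4,"wx":0,"wy":0,"wz":0,"jaw":1},{"dx":0,"dy":0,"dz":4,"wx":0,"wy":0,"wz":0,"jaw":1}]' 40
python3 - <<'E'
from h import *
s=bot.get_obs();o=snap('wrist','w4.png');print(s['eef_pos'],s['grip_width'])
print([(n,[(round(d['score'],2),np.round(d['xyz'],4).tolist()) for d in bot.landmark_of('wrist',n)[:2]]) for n in('stop','jig','block','block_blue')])
im=o['color'];hsv=cv2.cvtColor(im,cv2.COLOR_RGB2HSV)
y=cv2.inRange(hsv,(15,120,80),(35,255,255))
n,l,st,c=cv2.connectedComponentsWithStats(y)
for i in range(1,n):
  if st[i,4]>3:print(st[i],c[i],wray(o,*c[i],.056),wray(o,*c[i],.042))
E
```

```text
clock: 5.27
eef_pos: [0.5198, 0.1679, 0.1966]
tool_rot: [-2.517, -1.879, 0.002]
contact_force: [0.1, -0.2, -2.2]
grip_width: 0.0456
gripper_force: 41.5
[0.51977398 0.16789085 0.19655825] 0.0455608078797298
[('stop', [(0.65, [0.6023, 0.1594, 0.0101]), (0.36, [0.5197, 0.1645, 0.0226])]), ('jig', [(0.67, [0.5401, 0.1546, -0.0016])]), ('block', [(0.87, [0.5189, 0.169, 0.0233]), (0.75, [0.3608, 0.1643, 0.0071])]), ('block_blue', [(0.9, [0.5211, 0.1905, 0.0184]), (0.88, [0.3837, 0.1787, -0.0027])])]
[415 229   8   8  39] [418.17948718 232.30769231] [0.59730648 0.16887436 0.056     ] [0.60446122 0.15919125 0.042     ]
[231 263  48  38 571] [254.21716287 280.57968476] [0.51873648 0.16896829 0.056     ] [0.51584069 0.15929721 0.042     ]
[ 19 300  31  31 227] [ 34.37444934 314.53744493] [0.37210715 0.16913022 0.056     ] [0.35045479 0.15947984 0.042     ]
```

```bash
python3 -m creep '[{"dx":2,"dy":-1,"dz":0,"wx":0,"wy":0,"wz":-7,"jaw":1},{"dx":2,"dy":-1,"dz":0,"wx":0,"wy":0,"wz":-7,"jaw":1},{"dx":3,"dy":-1,"dz":0,"wx":0,"wy":0,"wz":-7,"jaw":1},{"dx":4,"dy":-1,"dz":0,"wx":0,"wy":0,"wz":-7,"jaw":1},{"dx":4,"dy":-1,"dz":0,"wx":0,"wy":0,"wz":-7,"jaw":1},{"dx":5,"dy":-1,"dz":0,"wx":0,"wy":0,"wz":-7,"jaw":1},{"dx":5,"dy":-1,"dz":0,"wx":0,"wy":0,"wz":-7,"jaw":1},{"dx":5,"dy":-1,"dz":0,"wx":0,"wy":0,"wz":-7,"jaw":1}]'
python3 -m creep '[{"dx":5,"dy":-1,"dz":0,"wx":0,"wy":0,"wz":-6,"jaw":1},{"dx":5,"dy":-1,"dz":0,"wx":0,"wy":0,"wz":-6.1,"jaw":1},{"dx":0,"dy":0,"dz":0,"wx":0,"wy":0,"wz":0,"jaw":1},{"dx":0,"dy":0,"dz":0,"wx":0,"wy":0,"wz":0,"jaw":1},{"dx":0,"dy":0,"dz":0,"wx":0,"wy":0,"wz":0,"jaw":1}]'
python3 - <<'E'
from h import *
for i in range(3):bot.read_camera('side')
o=snap('wrist','w5.png');s=bot.get_obs();print(s['eef_pos'],s['tool_rot'],s['contact_force'])
print([(n,[(round(d['score'],2),np.round(d['xyz'],4).tolist()) for d in bot.landmark_of('wrist',n)[:2]]) for n in('stop','jig','block','block_blue')])
E
```

```text
clock: 6.18
eef_pos: [0.5502, 0.1599, 0.1965]
tool_rot: [-3.106, -0.468, 0.001]
contact_force: [-0.1, 1.0, -2.0]
grip_width: 0.0452
gripper_force: 41.4
clock: 6.6
eef_pos: [0.5597, 0.158, 0.1966]
tool_rot: [-3.138, -0.153, 0.001]
contact_force: [-0.7, -0.7, -1.9]
grip_width: 0.0456
gripper_force: 41.4
[0.55983644 0.15799273 0.1967766 ] [-3.13797426e+00 -1.50005159e-01  2.25264651e-04] [-0.42767709 -0.44097029 -1.69942133]
[('stop', [(0.93, [0.6024, 0.1616, 0.0088])]), ('jig', []), ('block', [(0.87, [0.5775, 0.3064, -0.001]), (0.78, [0.5588, 0.1569, 0.023])]), ('block_blue', [(0.96, [0.5875, 0.3137, 0.0028]), (0.84, [0.5794, 0.1607, 0.018])])]
```

View pics/w5.png

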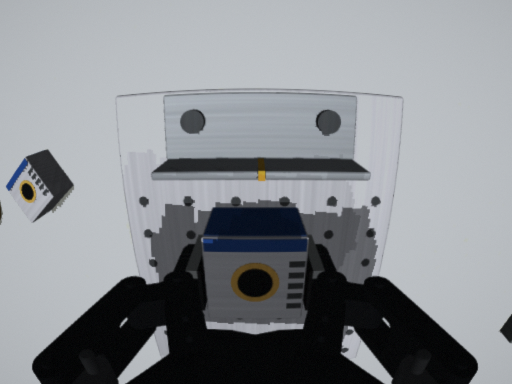

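The block is square: the bracket edge lies level at row 178 and the blue edge level at row 238. Yellow at column 262 against the block's 255 means about 3 mm to −y. I'll correct that, lower, and approach.

```bash
python3 -m creep '[{"dx":4,"dy":-1,"dz":-3,"wx":0,"wy":0,"wz":0,"jaw":1},{"dx":4,"dy":-1,"dz":-3,"wx":0,"wy":0,"wz":0,"jaw":1},{"dx":4,"dy":0.4,"dz":-0.5,"wx":0,"wy":0,"wz":0,"jaw":1},{"dx":2,"dy":0,"dz":0,"wx":0,"wy":0,"wz":0,"jaw":1},{"dx":1,"dy":0,"dz":0,"wx":0,"wy":0,"wz":0,"jaw":1},{"dx":0,"dy":0,"dz":0,"wx":0,"wy":0,"wz":0,"jaw":1},{"dx":0,"dy":0,"dz":0,"wx":0,"wy":0,"wz":0,"jaw":1}]'
python3 -m creep '[{"dx":1,"dy":0.1,"dz":0,"wx":0,"wy":0,"wz":0,"jaw":1},{"dx":1,"dy":0.1,"dz":0,"wx":0,"wy":0,"wz":0,"jaw":1},{"dx":0,"dy":0,"dz":0,"wx":0,"wy":0,"wz":0,"jaw":1},{"dx":0,"dy":0,"dz":0,"wx":0,"wy":0,"wz":0,"jaw":1}]'
```

```text
clock: 7.58
eef_pos: [0.575, 0.1563, 0.1903]
tool_rot: [3.138, 0.148, -0.0]
contact_force: [-0.2, -0.7, -3.0]
grip_width: 0.0456
gripper_force: 41.5
clock: 7.92
eef_pos: [0.577, 0.1565, 0.1903]
tool_rot: [3.138, 0.148, 0.0]
contact_force: [-0.6, 0.2, -1.5]
grip_width: 0.0452
gripper_force: 41.5
```

```bash
python3 -m creep '[{"dx":1,"dy":0.1,"dz":0,"wx":0,"wy":0,"wz":0,"jaw":1},{"dx":0,"dy":0,"dz":0,"wx":0,"wy":0,"wz":0,"jaw":1},{"dx":1,"dy":0.1,"dz":0,"wx":0,"wy":0,"wz":0,"jaw":1},{"dx":0,"dy":0,"dz":0,"wx":0,"wy":0,"wz":0,"jaw":1},{"dx":0,"dy":0,"dz":0,"wx":0,"wy":0,"wz":0,"jaw":1}]'
python3 -m creep '[{"dx":1,"dy":0.1,"dz":0,"wx":0,"wy":0,"wz":0,"jaw":1},{"dx":0,"dy":0,"dz":0,"wx":0,"wy":0,"wz":0,"jaw":1},{"dx":0,"dy":0,"dz":0,"wx":0,"wy":0,"wz":0,"jaw":1}]'
python3 - <<'E'
from h import *
o=snap('wrist','w6.png')
E
```

```text
clock: 8.33
eef_pos: [0.579, 0.1567, 0.1903]
tool_rot: [3.138, 0.148, 0.0]
contact_force: [-0.1, 0.2, -3.1]
grip_width: 0.0453
gripper_force: 41.5
clock: 8.58
eef_pos: [0.5801, 0.1568, 0.1903]
tool_rot: [-3.138, -0.148, -0.0]
contact_force: [0.5, -0.3, -2.1]
grip_width: 0.0454
gripper_force: 41.5
```

View pics/w6.png

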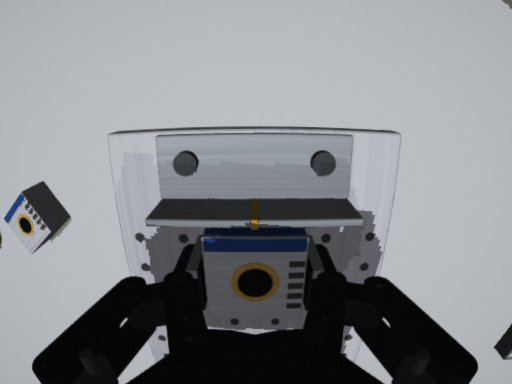

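Yellow at column 254 is now centred on the bore at 255. A few mm of gap remains, with the bracket edge at row 224 and the block edge at row 238.

```bash
python3 -m creep '[{"dx":1,"dy":0.1,"dz":0,"wx":0,"wy":0,"wz":0,"jaw":1},{"dx":0,"dy":0,"dz":0,"wx":0,"wy":0,"wz":0,"jaw":1},{"dx":1,"dy":0.1,"dz":0,"wx":0,"wy":0,"wz":0,"jaw":1},{"dx":0,"dy":0,"dz":0,"wx":0,"wy":0,"wz":0,"jaw":1},{"dx":0,"dy":0,"dz":0,"wx":0,"wy":0,"wz":0,"jaw":1}]'
python3 -m creep '[{"dx":1,"dy":0.1,"dz":0,"wx":0,"wy":0,"wz":0,"jaw":1},{"dx":0,"dy":0,"dz":0,"wx":0,"wy":0,"wz":0,"jaw":1},{"dx":0,"dy":0,"dz":0,"wx":0,"wy":0,"wz":0,"jaw":1}]'
```

```text
clock: 9.05
eef_pos: [0.5815, 0.157, 0.1901]
tool_rot: [3.138, 0.149, -0.005]
contact_force: [-5.8, -1.6, 0.7]
grip_width: 0.0456
gripper_force: 41.9
clock: 9.3
eef_pos: [0.582, 0.1571, 0.1898]
tool_rot: [3.138, 0.149, -0.009]
contact_force: [-10.7, -2.1, 3.4]
grip_width: 0.0455
gripper_force: 42.1
```

In contact with the bracket at 10 N. I'll seat it on the plate and release.

```bash
python3 -m creep '[{"dx":-0.7,"dy":0,"dz":-0.7,"wx":0,"wy":0,"wz":0,"jaw":1},{"dx":0,"dy":0,"dz":0,"wx":0,"wy":0,"wz":0,"jaw":1},{"dx":0,"dy":0,"dz":0,"wx":0,"wy":0,"wz":0,"jaw":-1},{"dx":0,"dy":0,"dz":0,"wx":0,"wy":0,"wz":0,"jaw":-1},{"dx":0,"dy":0,"dz":0,"wx":0,"wy":0,"wz":0,"jaw":-1},{"dx":0,"dy":0,"dz":0,"wx":0,"wy":0,"wz":0,"jaw":-1},{"dx":0,"dy":0,"dz":0,"wx":0,"wy":0,"wz":0,"jaw":-1},{"dx":0,"dy":0,"dz":0,"wx":0,"wy":0,"wz":0,"jaw":-1}]'
python3 -m creep '[{"dx":0,"dy":0,"dz":15,"wx":0,"wy":0,"wz":0,"jaw":-1},{"dx":0,"dy":0,"dz":25,"wx":0,"wy":0,"wz":0,"jaw":-1},{"dx":-10,"dy":0,"dz":35,"wx":0,"wy":0,"wz":0,"jaw":-1},{"dx":-15,"dy":0,"dz":35,"wx":0,"wy":0,"wz":0,"jaw":-1},{"dx":0,"dy":0,"dz":0,"wx":0,"wy":0,"wz":0,"jaw":-1},{"dx":0,"dy":0,"dz":0,"wx":0,"wy":0,"wz":0,"jaw":-1},{"dx":0,"dy":0,"dz":0,"wx":0,"wy":0,"wz":0,"jaw":-1},{"dx":0,"dy":0,"dz":0,"wx":0,"wy":0,"wz":0,"jaw":-1}]'
python3 - <<'E'
from h import *
o=snap('wrist','w7.png')
print([(n,[(round(d['score'],2),np.round(d['xyz'],4).tolist()) for d in bot.landmark_of('wrist',n)[:2]]) for n in('stop','block','block_blue')])
m=cv2.imread('pics/w7.png')
cv2.imwrite('pics/w7b.png',cv2.resize(m[130:330,120:390],None,fx=2.9,fy=2.9,interpolation=cv2.INTER_CUBIC))
E
```

```text
clock: 9.97
eef_pos: [0.5824, 0.1571, 0.1896]
tool_rot: [-3.138, -0.148, -0.0]
contact_force: [-0.8, 1.0, 0.5]
grip_width: 0.0853
gripper_force: 0.0
clock: 10.63
eef_pos: [0.5573, 0.157, 0.2983]
tool_rot: [3.138, 0.148, -0.003]
contact_force: [0.3, -0.4, 0.8]
grip_width: 0.0854
gripper_force: 0.0
[('stop', [(0.96, [0.6025, 0.1589, 0.0092])]), ('block', [(0.66, [0.3616, 0.1641, 0.0036]), (0.66, [0.579, 0.3035, -0.0013])]), ('block_blue', [(0.84, [0.5856, 0.3145, 0.0019]), (0.69, [0.3838, 0.1777, -0.0023])])]
```

View pics/w7b.png

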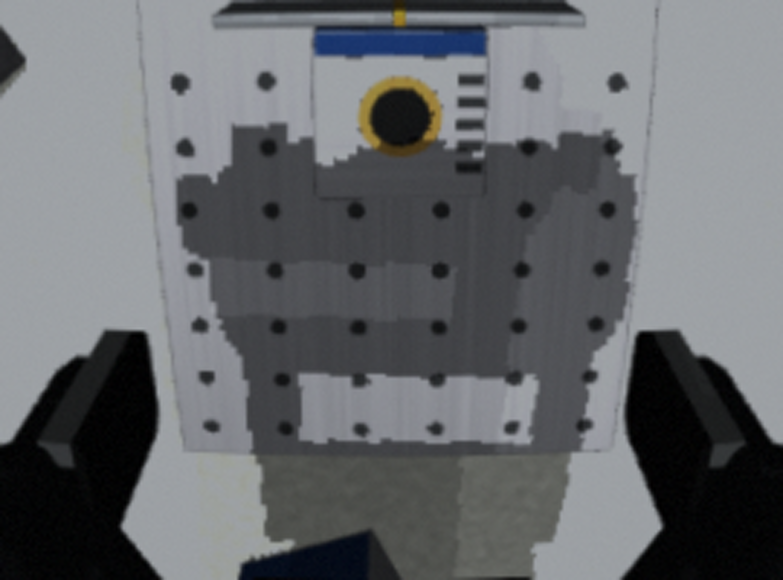

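The block is flush, square and centred: stripe edge level at row 30 against the bracket edge, bore at column 400 and yellow at column 399. Now over to the shutter knob, turning the fingers along the slide.

```bash
python3 -m creep '[{"dx":-2,"dy":-15,"dz":5,"wx":0,"wy":0,"wz":6.5,"jaw":-1},{"dx":-2,"dy":-27,"dz":0,"wx":0,"wy":0,"wz":6.5,"jaw":-1},{"dx":-2,"dy":-32,"dz":0,"wx":0,"wy":0,"wz":6.5,"jaw":-1},{"dx":-2,"dy":-32,"dz":0,"wx":0,"wy":0,"wz":6.5,"jaw":-1},{"dx":-2,"dy":-32,"dz":0,"wx":0,"wy":0,"wz":6.5,"jaw":-1},{"dx":-2,"dy":-32,"dz":0,"wx":0,"wy":0,"wz":6.5,"jaw":-1},{"dx":-2,"dy":-32,"dz":0,"wx":0,"wy":0,"wz":6.5,"jaw":-1},{"dx":-2,"dy":-32,"dz":0,"wx":0,"wy":0,"wz":6.5,"jaw":-1}]'
python3 -m creep '[{"dx":-2,"dy":-32,"dz":0,"wx":0,"wy":0,"wz":6.5,"jaw":-1},{"dx":-2,"dy":-32,"dz":0,"wx":0,"wy":0,"wz":6.5,"jaw":-1},{"dx":-2,"dy":-30,"dz":0,"wx":0,"wy":0,"wz":6.5,"jaw":-1},{"dx":0,"dy":-22,"dz":0,"wx":0,"wy":0,"wz":6.5,"jaw":-1},{"dx":0,"dy":0,"dz":0,"wx":0,"wy":0,"wz":0,"jaw":-1},{"dx":0,"dy":0,"dz":0,"wx":0,"wy":0,"wz":0,"jaw":-1},{"dx":0,"dy":0,"dz":0,"wx":0,"wy":0,"wz":0,"jaw":-1},{"dx":0,"dy":0,"dz":0,"wx":0,"wy":0,"wz":0,"jaw":-1}]'
python3 - <<'E'
from h import *
for i in range(4):bot.read_camera('side')
o=snap('wrist','w8.png');s=bot.get_obs();print(s['eef_pos'],s['tool_rot'])
print([(n,[(round(d['score'],2),np.round(d['xyz'],4).tolist()) for d in bot.landmark_of('wrist',n)[:1]]) for n in('shutter','slide','knob_top','pointer','mark')])
m=cv2.imread('pics/w8.png')
np.savez('w8.npz',**{k:o[k] for k in('intrinsics','R','t')})
cv2.imwrite('pics/w8b.png',cv2.resize(m[80:320,90:410],None,fx=2.5,fy=2.5,interpolation=cv2.INTER_CUBIC))
E
```

```text
clock: 11.5
eef_pos: [0.541, -0.0785, 0.3042]
tool_rot: [-2.751, -1.516, 0.001]
contact_force: [-0.2, 0.1, -0.4]
grip_width: 0.0856
gripper_force: 0.0
clock: 12.17
eef_pos: [0.5354, -0.1919, 0.3044]
tool_rot: [-2.345, -2.089, 0.0]
contact_force: [-0.2, -0.3, -0.5]
grip_width: 0.0858
gripper_force: 0.0
[ 0.53541371 -0.19237046  0.3046454 ] [2.34514789e+00 2.09031085e+00 3.31733095e-05]
[('shutter', [(0.62, [0.561, -0.1955, -0.0024])]), ('slide', [(0.75, [0.5285, -0.1936, 0.0345])]), ('knob_top', [(0.83, [0.536, -0.1928, 0.0805])]), ('pointer', [(0.62, [0.583, -0.1762, 0.0382])]), ('mark', [(0.47, [0.5447, -0.162, 0.031])])]
```

View pics/w8b.png

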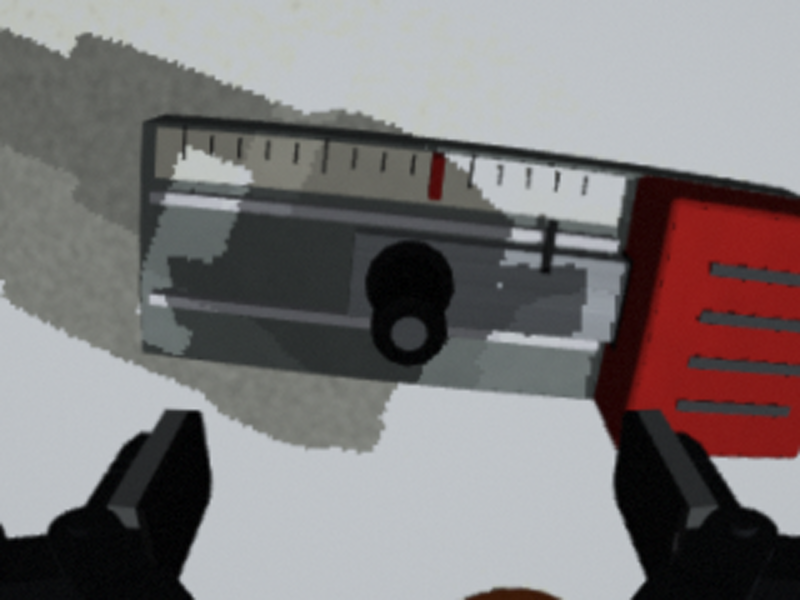

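The knob top is at (409,333), the pointer tip at (551,217) and the red mark at (436,175). The fingers straddle the slide, but the shutter is turned a few degrees relative to the tool.

Run:
```python
from h import *
np.set_printoptions(precision=4,suppress=True)
o=dict(np.load('w8.npz'))
f=lambda u,v,z:wray(o,90+u/2.5-.4,80+v/2.5-.4,z)[:2]
a=lambda p,q:np.degrees(np.arctan2(*(q-p)[::-1]))
E=[f(145,122,.024),f(630,170,.024),f(145,350,.024),f(600,397,.024)]
print('yaw',a(E[0],E[1]),a(E[2],E[3]),a(f(165,197,.03),f(615,243,.03)),'width',np.linalg.norm(E[0]-E[2]))
k=f(409,333,.081);p=f(551,217,.037);mt=f(438,153,.036);mb=f(434,199,.036)
print(k,p,mt,mb)
yaw=np.radians(np.mean([a(E[0],E[1]),a(E[2],E[3])]));c,s=np.cos(yaw),np.sin(yaw);T=np.array([[c,s],[-s,c]])
print('rel knob: ptr',T@(p-k),'mark',T@(mt-k),T@(mb-k),'ptr->mark',T@((mt+mb)/2-p))
print('ticks',[T@(f(u,v,.024)-k) for u,v in((184,143),(325,155),(472,170),(585,185))])
t=bot.get_obs()['tool_rot'];print('tool yaw',2*np.degrees(np.arctan2(t[1],t[0]))-90)
```

```text
yaw -12.492272064702167 -12.796266210673702 -12.633412292004065 width 0.08720975043737407
[ 0.5334 -0.1927] [ 0.5825 -0.1753] [ 0.5475 -0.1503] [ 0.5445 -0.1653]
rel knob: ptr [0.0441 0.0277] mark [0.0045 0.0444] [0.0049 0.0291] ptr->mark [-0.0394  0.0091]
ticks [array([-0.083 ,  0.0381]), array([-0.033,  0.038]), array([0.0173, 0.0381]), array([0.0573, 0.0376])]
tool yaw -6.598096121381076
```

```bash
python3 -m creep '[{"dx":-1,"dy":0,"dz":-15,"wx":0,"wy":0,"wz":-6,"jaw":-1},{"dx":-1,"dy":0,"dz":-25,"wx":0,"wy":0,"wz":0,"jaw":-1},{"dx":0,"dy":0,"dz":-25,"wx":0,"wy":0,"wz":0,"jaw":-1},{"dx":0,"dy":0,"dz":-15,"wx":0,"wy":0,"wz":0,"jaw":-1},{"dx":0,"dy":0,"dz":-6,"wx":0,"wy":0,"wz":0,"jaw":-1},{"dx":0,"dy":0,"dz":0,"wx":0,"wy":0,"wz":0,"jaw":-1},{"dx":0,"dy":0,"dz":0,"wx":0,"wy":0,"wz":0,"jaw":-1},{"dx":0,"dy":0,"dz":0,"wx":0,"wy":0,"wz":0,"jaw":-1}]'
python3 -m creep '[{"dx":0,"dy":0,"dz":0,"wx":0,"wy":0,"wz":0,"jaw":1},{"dx":0,"dy":0,"dz":0,"wx":0,"wy":0,"wz":0,"jaw":1},{"dx":0,"dy":0,"dz":0,"wx":0,"wy":0,"wz":0,"jaw":1},{"dx":0,"dy":0,"dz":0,"wx":0,"wy":0,"wz":0,"jaw":1},{"dx":0,"dy":0,"dz":0,"wx":0,"wy":0,"wz":0,"jaw":1},{"dx":0,"dy":0,"dz":0,"wx":0,"wy":0,"wz":0,"jaw":1},{"dx":0,"dy":0,"dz":0,"wx":0,"wy":0,"wz":0,"jaw":1},{"dx":0,"dy":0,"dz":0,"wx":0,"wy":0,"wz":0,"jaw":1}]' 60
```

```text
clock: 13.33
eef_pos: [0.5336, -0.1931, 0.2198]
tool_rot: [2.45, 1.963, 0.001]
contact_force: [0.9, 0.3, 0.9]
grip_width: 0.0856
gripper_force: 0.0
clock: 14.0
eef_pos: [0.5337, -0.1929, 0.219]
tool_rot: [2.451, 1.963, 0.001]
contact_force: [4.6, 0.6, 1.7]
grip_width: 0.0207
gripper_force: 59.0
```

```bash
python3 -m creep '[{"dx":-4,"dy":0.9,"dz":0,"wx":0,"wy":0,"wz":0,"jaw":1},{"dx":-8,"dy":1.8,"dz":0,"wx":0,"wy":0,"wz":0,"jaw":1},{"dx":-8,"dy":1.8,"dz":0,"wx":0,"wy":0,"wz":0,"jaw":1},{"dx":-8,"dy":1.8,"dz":0,"wx":0,"wy":0,"wz":0,"jaw":1},{"dx":-8,"dy":1.8,"dz":0,"wx":0,"wy":0,"wz":0,"jaw":1},{"dx":-3,"dy":0.7,"dz":0,"wx":0,"wy":0,"wz":0,"jaw":1},{"dx":0,"dy":0,"dz":0,"wx":0,"wy":0,"wz":0,"jaw":1},{"dx":0,"dy":0,"dz":0,"wx":0,"wy":0,"wz":0,"jaw":1}]'
python3 - <<'E'
from h import *
for i in range(4):bot.read_camera('side')
o=snap('wrist','w9.png');s=bot.get_obs();print(s['eef_pos'],s['contact_force'],s['grip_width'])
print([(n,[(round(d['score'],2),np.round(d['xyz'],4).tolist()) for d in bot.landmark_of('wrist',n)[:1]]) for n in('slide','pointer','mark')])
np.savez('w9.npz',**{k:o[k] for k in('intrinsics','R','t')})
m=cv2.imread('pics/w9.png')
cv2.imwrite('pics/w9b.png',cv2.resize(m[120:280,220:430],None,fx=3.7,fy=3.7,interpolation=cv2.INTER_CUBIC))
E
```

```text
clock: 14.67
eef_pos: [0.4948, -0.1841, 0.219]
tool_rot: [2.45, 1.962, 0.003]
contact_force: [8.9, 0.5, -1.1]
grip_width: 0.0205
gripper_force: 58.9
[ 0.49496848 -0.18413949  0.21897254] [ 8.7746181   1.36643259 -1.00661051] 0.020597597622088692
[('slide', [(0.67, [0.4926, -0.1871, 0.0348])]), ('pointer', [(0.75, [0.543, -0.1682, 0.0392])]), ('mark', [(0.72, [0.5434, -0.1604, 0.0288])])]
```

View pics/w9b.png

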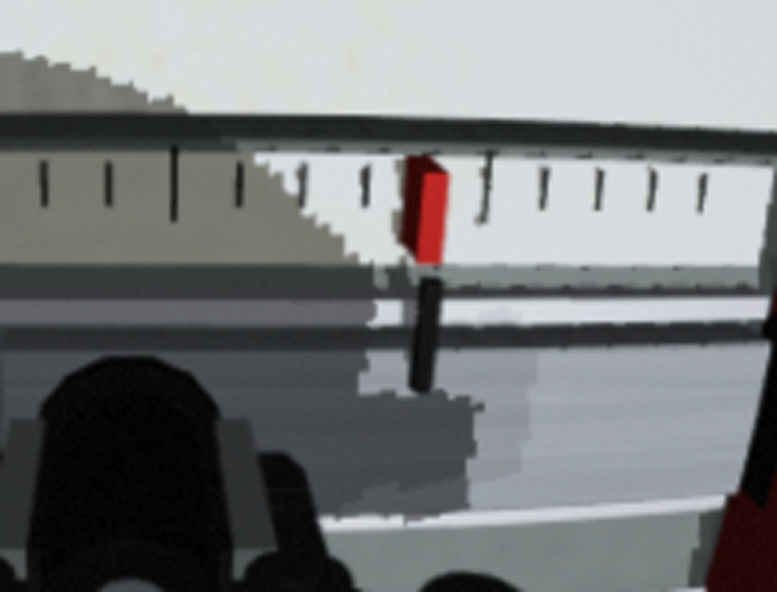

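The pointer at (431,280)–(422,390) lies in line with the mark's top face, (434,172)–(430,265). I'll check parallax numerically.

Run:
```python
from h import *
np.set_printoptions(precision=4,suppress=True)
o=dict(np.load('w9.npz'))
f=lambda u,v,z:wray(o,220+u/3.7-.36,120+v/3.7-.36,z)[:2]
y=np.radians(-12.6);T=np.array([[np.cos(y),np.sin(y)],[-np.sin(y),np.cos(y)]])
s=bot.get_obs();k=np.array(s['eef_pos'][:2])
for z in(.033,.036,.04):print(z,'ptr',T@(f(431,280,z)-k),T@(f(422,390,z)-k),'mark top',T@(f(433,174,z)-k),T@(f(430,264,z)-k))
print('mark foot',T@(f(414,256,.024)-k),T@(f(402,243,.024)-k))
```

```text
0.033 ptr [0.0458 0.0252] [0.0462 0.0067] mark top [0.0447 0.0419] [0.0454 0.0278]
0.036 ptr [0.0449 0.0263] [0.0453 0.0081] mark top [0.0438 0.0427] [0.0445 0.0288]
0.04 ptr [0.0437 0.0277] [0.044 0.01 ] mark top [0.0427 0.0436] [0.0433 0.0302]
mark foot [0.0453 0.0262] [0.0431 0.0283]
```

The pointer is within about 0.5 mm of the mark and held at 59 N. Handing in.

```bash
python3 -c "
from plant import bot
print(bot.close_job())"
```

```text
the job is handed in; nothing more can be done
None
```

The job is handed in at about 15 s, verdict not shown: by the wrist camera, the blue face was flat and centred on the bracket when released, and the gripper is holding the slide with its pointer about 0.5 mm from the red mark.

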